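# Report the tin without a lid

### The job

One of the four tins in the packing tray has no lid: point straight down at it from above with the fingertips one to six centimetres over the middle of its mouth, touching nothing, and hold still there for two seconds; then point in the same way for two seconds at the loose lid that fits it, the middle-sized of the three. Then press the larger button on the call box fully down to call the packer, let it come back up and move clear. Do not touch or move any tin, lid, or the jar, tape roll and spoon, do not press the smaller button, and point at no other tin or lid: when crossing over those, keep the fingertips at least ten centimetres above them.

Things in the scene. Friction and masses are not known exactly. Their poses are not given: they have to be found in the camera images.
- tin_open_top (a point): Centre of the open mouth, at rim height, of the one tin without a lid: a plain steel cylinder 80 mm across and 95 mm tall, empty, wall 3 mm, open at the top. It stands in the tray; this point is about 100 mm above the bench.
- tin_open: The same open tin; origin at the centre of its underside, z up. Loose, about 100 g.
- tray: Shallow black tray 220 x 220 mm, walls 25 mm high and 5 mm thick, floor 5 mm thick, fixed to the bench. Origin under its centre, axes along its sides. The four tins stand in a 2 x 2 square, 120 mm apart, at 60 mm either way from its centre.
- lid_fit_top (a point): Centre of the top face of the loose lid that fits the open tin: plain steel disc 84 mm across and 13 mm high, the middle one in size of three lids lying flat on the bench; this point is 13 mm above the bench.
- lid_fit: The same lid; origin at the centre of its underside, z up. Loose.
- call (a joint): Travel of the larger of the two round push buttons on the call box: 0 m when out, 0.006 m when fully down. Springs back by itself; fully down takes about 5 N, straight down.
- call_top (a point): Centre of the top face of that larger button (40 mm across) when out; it faces straight up and is pressed down. The call box is grey, 90 x 170 x 45 mm, fixed to the bench.
- lamp (a joint): Travel of the smaller button on the call box (20 mm across, 92 mm from the larger one): 0 out, 0.006 m fully down. Not to be pressed.
- lamp_top (a point): Centre of the top face of the smaller button.
- tin_a: A tin with its lid on: steel, 80 mm across (lid 84 mm), 98 mm tall in all; origin at the centre of its underside. Loose, about 350 g.
- tin_a_top (a point): Centre of the top of that lidded tin.
- tin_b: A tin with its lid on: steel, 80 mm across (lid 84 mm), 98 mm tall in all; origin at the centre of its underside. Loose, about 350 g.
- tin_b_top (a point): Centre of the top of that lidded tin.
- tin_c: A tin with its lid on: steel, 80 mm across (lid 84 mm), 98 mm tall in all; origin at the centre of its underside. Loose, about 350 g.
- tin_c_top (a point): Centre of the top of that lidded tin.
- lid_small: Loose steel lid 56 mm across, 13 mm high: too small. Origin at the centre of its underside.
- lid_small_top (a point): Centre of the top of the small lid.
- lid_large: Loose steel lid 104 mm across, 13 mm high: too large. Origin at the centre of its underside.
- lid_large_top (a point): Centre of the top of the large lid.
- jar: Amber glass jar with a cap, 60 mm across, 100 mm tall, beyond the tray and call box. Bystander; origin at the centre of its underside.
- tape: Roll of paper tape lying flat, 90 mm across, 48 mm high. Bystander; origin at the centre of its underside.
- scoop: Steel spoon about 190 mm long, lying flat. Bystander.
There are look-alikes about, which are no part of the job. Leave any orange look-alike of the lid_small alone.

How it is judged:
On the way, in this order (a step that is already met when the one before it is completed fails the run):
1. the tool points down just above the mouth of the open tin and dwells (horizontal distance between the grasp point and tin_open_top below 0.022 m and z of the grasp point in the frame of tin_open_top between 0.006 and 0.085 m and angle between the grasp point's own z axis and vertical above 2.4 rad), for 1.6 s.
2. the tool points down just above the middle-sized lid and dwells (horizontal distance between the grasp point and lid_fit_top below 0.022 m and z of the grasp point in the frame of lid_fit_top between 0.006 and 0.085 m and angle between the grasp point's own z axis and vertical above 2.4 rad), for 1.6 s.
3. the larger button is pressed down (value of joint call above 0.0045 m), for 0.04 s.
At the end, for the whole second after the job is handed in: Both buttons are out again (within 1.5 mm); every tin and lid is at rest, upright or flat, within 8 mm of where it began, and the jar, tape roll and spoon within 15 mm (value of joint each of call, lamp below 0.0015 m and distance of each of tin_open, lid_fit, tin_a, tin_b, tin_c, lid_small, lid_large from where it was at the start of the episode below 0.008 m and angle between each of tin_open, lid_fit, tin_a, tin_b, tin_c, lid_small, lid_large's own z axis and vertical below 0.1 rad and linear speed of each of tin_open, lid_fit, tin_a, tin_b, tin_c, lid_small, lid_large below 0.02 m/s and distance of each of jar, tape, scoop from where it was at the start of the episode below 0.015 m); the robot touches nothing.
It fails at once if a tin, a lid, the jar, the tape roll or the spoon is touched by the robot ((contact force between the arm and tin_open above 0.3 N or contact force between the arm and lid_fit above 0.3 N or contact force between the arm and tin_a above 0.3 N or contact force between the arm and tin_b above 0.3 N or contact force between the arm and tin_c above 0.3 N or contact force between the arm and lid_small above 0.3 N or contact force between the arm and lid_large above 0.3 N or contact force between the arm and jar above 0.3 N or contact force between the arm and tape above 0.3 N or contact force between the arm and scoop above 0.3 N) or (contact force between the fingers and tin_open above 0.3 N or contact force between the fingers and lid_fit above 0.3 N or contact force between the fingers and tin_a above 0.3 N or contact force between the fingers and tin_b above 0.3 N or contact force between the fingers and tin_c above 0.3 N or contact force between the fingers and lid_small above 0.3 N or contact force between the fingers and lid_large above 0.3 N or contact force between the fingers and jar above 0.3 N or contact force between the fingers and tape above 0.3 N or contact force between the fingers and scoop above 0.3 N)).
It fails at once if a tin or lid is moved more than 8 mm or lifted (distance of any of tin_open, lid_fit, tin_a, tin_b, tin_c, lid_small, lid_large from where it was at the start of the episode above 0.008 m).
It fails at once if the smaller button is pressed (value of joint lamp above 0.003 m).
It fails at once if the tool points at, or passes low over, the middle of a wrong tin or lid (tool point under 70 mm above it) ((horizontal distance between the grasp point and tin_a_top below 0.02 m and z of the grasp point in the frame of tin_a_top below 0.07 m) or (horizontal distance between the grasp point and tin_b_top below 0.02 m and z of the grasp point in the frame of tin_b_top below 0.07 m) or (horizontal distance between the grasp point and tin_c_top below 0.02 m and z of the grasp point in the frame of tin_c_top below 0.07 m) or (horizontal distance between the grasp point and lid_small_top below 0.02 m and z of the grasp point in the frame of lid_small_top below 0.07 m) or (horizontal distance between the grasp point and lid_large_top below 0.02 m and z of the grasp point in the frame of lid_large_top below 0.07 m)).
It also fails if it takes over 56 s, if anything falls off the work surface, if the arm or the gripper's body presses on something with over 40 N, if the wrist force passes 120 N, or if a joint passes its speed limit or range.

### The arm

A 7-joint arm with a two-finger parallel gripper is mounted at the origin on the work surface. World frame = base frame: x ahead of the robot, y to its left, z up, the work surface at z = 0. Lengths are in m, angles in rad, forces in N, time in s.
With the tool pointing down it reaches from about 0.425 to 0.925 m from the base axis. Payload 6.8 kg.
Tool frame: the origin (TCP) lies between the finger pads, 19 mm behind the fingertips; this is the grasp point; z points along the fingers, y is the line along which they close (so a half turn about z gives the same grasp; the last joint's range is limited). The gripper opens to 85 mm and grips with 20 to 120 N. Pads are 22 mm wide; open, the fingers measure 114 mm over their backs; the gripper's body (76 mm by 85 mm) begins 54 mm behind the grasp point. The pads swing forward as they close: fully open they stand 13 mm farther back than shut.
Start: joints at [1.094, 0.477, 0.022, 1.555, -0.011, 1.109, -0.083], TCP at [0.243, -0.63, 0.25] pointing down, gripper open.
Joint ranges: [-2.96, 2.96], [-0.34, 2.1], [-1.41, 1.46], [0.24, 2.44], [-1.37, 4.51], [0.17, 1.92], [-2.96, 2.96]. Speed limits (rad/s): [2.39, 2.39, 3.14, 3.14, 3.14, 3.14, 3.14].

### API

Orientations are given as a rotation vector (axis times angle).
In Python, from bench import r gives the robot as it stands.
- The arm moves only by the tool carry_out, never from a script. Its argument "moves" is a list of rows, each a list of 5 numbers: the shift along the tool's x, y, z in m, then the turn about the tool's z in rad, then the finger opening in m, from 0 to 0.0854. In form: [[dx, dy, dz, roll, claw], ...]. A call has exactly 8 rows; each row is the pose to reach, as a shift and turn from the pose commanded when the call began, along the tool's axes at that moment; what a row does not reach only later rows make up. A row lasts 1/10 s, in which the tool goes at most 50 mm and 8.59 degrees, less where a joint would pass 70% of its speed; a pose out of reach is approached as far as the arm can. A call with a gripper value outside its range is refused whole. The fingers move at their own pace and stop on an object; "force" is the grip in N (left out, the last holds). Time passes only in rows, so rows that repeat a pose let the fingers close, or fill a call up. It gives the time, the measured TCP pose, the force, the opening and the grip force at its end, in the units of the state.
- r.get_obs(): the state, without advancing time (a new reading comes with each control period).
- r.grab_frame(name): name is "scene" or "top"; returns the picture (420x560x3 uint8, red, green, blue); there is no depth.
- r.calibration(name): a dict with "fx", "fy", "cx", "cy" (pixels), "rvec" (rotation vector, rad) and "tvec" (3), from world to camera coordinates, as OpenCV has them. Camera axes: x right, y down, z forward; pixel columns grow to the right and rows downward; lengths in m; the calibration is good to about 2 mm. A picture is of the moment at which its call begins. calibration takes no time and is no camera call.
- r.hand_in(): hands the job in; it is judged then, once.
The state is a dict: "clock": time; "joints": joint angles; "qvel": joint speeds; "tau": joint torques, N m; "tcp_pos": TCP position; "orientation": TCP orientation; "contact_force": force on the tool from outside, world axes, zero at the start; "moment": the same for the moment, N m; "grip_width": finger opening in m; "gripper_force": force on a finger pad.
Only numpy, scipy, OpenCV 4.12 (cv2) and the standard library are available. Lean on these libraries where they do the work, as an engineer would, in place of code of your own. Each camera call takes 0.05 s, during which the arm holds its last target. There are 200 camera calls.

## Working session

There is one attempt and no reset: what is moved stays moved. The work goes in short steps, Python scripts to look and compute and a tool call to move; the robot and the scene stay as the last step left them, time stands still between calls to the robot, and variables do not carry over. Pictures are saved under pics/ and viewed, at most 10 in all, crops included, and the job is handed in when it is done.

Besides the shell and the picture viewer there is one more tool, called after ">>>" as name([rows], argument=value, ...), one row to a line, values as JSON. carry_out: Moves the arm, as the interface text tells. Its arguments: {"type":"object","properties":{"moves":{"type":"array","items":{"type":"array","items":{"type":"number"}}},"force":{"type":"number"}},"required":["moves"]}

```bash
mkdir -p pics; ls
cat > h.py <<'E'
import numpy as np, cv2
from bench import r
def cam(n):
    c=r.calibration(n); K=np.array([[c['fx'],0,c['cx']],[0,c['fy'],c['cy']],[0,0,1]]);R,_=cv2.Rodrigues(np.array(c['rvec'],float));return K,R,np.array(c['tvec'],float).ravel()
def ray(n,uv,z):
    K,R,t=cam(n);d=R.T@np.linalg.solve(K,[uv[0],uv[1],1]);o=-R.T@t;return o+d*(z-o[2])/d[2]
def proj(n,p):
    K,R,t=cam(n);q=K@(R@np.array(p)+t);return q[:2]/q[2]
E
python3 - <<'E'
from h import *
for n in('scene','top'):
    im=r.grab_frame(n);cv2.imwrite(f'pics/{n}0.png',im[:,:,::-1]);K,R,t=cam(n);print(n,-R.T@t,K[0,0])
o=r.get_obs();print(o['clock'],o['tcp_pos'],o['orientation'],o['contact_force'])
E
```

```text
pics
scene [1.10385365 0.30787601 0.81045873] 388.3177854933114
top [ 0.36775528 -0.00589291  1.22328316] 465.18175991767686
0.1 [ 0.24315264 -0.62913824  0.24914139] [-3.08677333e+00 -5.75725843e-01  5.96651500e-04] [ 0.26040506  0.5224168  -0.25995554]
```

View pics/top0.png

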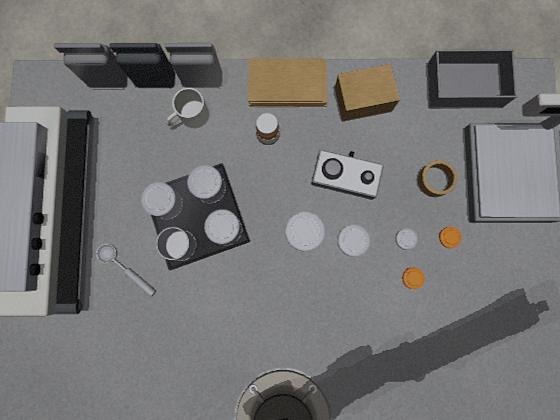

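View pics/scene0.png

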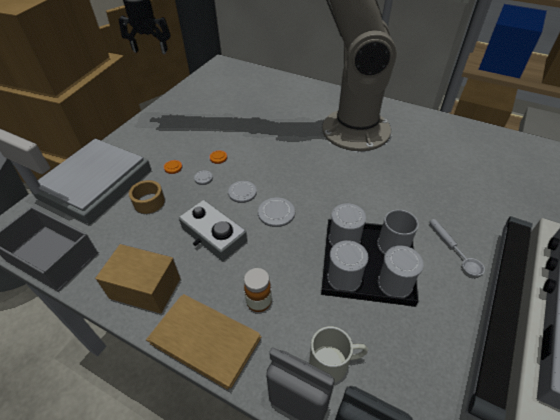

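The top view shows the open tin near (174,244), the lids at (305,231) large, (354,240) middle and (406,239) small, the big button at (333,169) and the lamp at (368,177). The scene view confirms the open tin at (400,228).

Run:
```python
from h import *
im=cv2.imread('pics/top0.png');g=cv2.cvtColor(im,cv2.COLOR_BGR2GRAY)
K,R,t=cam('top');H=1.223;f=K[0,0]
def circ(c,rad,z,name):
    rp=f*rad/(H-z);x,y=c;w=int(rp+14);s=g[y-w:y+w,x-w:x+w];k=4
    s=cv2.resize(s,None,fx=k,fy=k,interpolation=cv2.INTER_CUBIC)
    h=cv2.HoughCircles(cv2.GaussianBlur(s,(0,0),3),cv2.HOUGH_GRADIENT,1.5,20,param1=60,param2=15,minRadius=int(k*(rp-2)),maxRadius=int(k*(rp+2)))
    for q in (h[0][:2] if h is not None else []):
        uv=(q[:2]+.5)/k-.5+[x-w,y-w];print(name,uv,q[2]/k,'exp',round(rp,1),ray('top',uv,z).round(4))
circ((174,244),.040,.1,'open')
for c,n in(((158,199),'A'),((205,183),'B'),((222,227),'C')):circ(c,.042,.103,n)
circ((305,231),.052,.013,'L');circ((354,240),.042,.013,'M');circ((406,239),.028,.013,'S')
circ((333,169),.02,.055,'call');circ((368,177),.01,.055,'lamp')
# two-view check of call button
s=cv2.imread('pics/scene0.png')
a=cv2.resize(im[140:205,300:395],None,fx=4,fy=4,interpolation=cv2.INTER_CUBIC)
b=cv2.resize(s[190:260,170:265],None,fx=4,fy=4,interpolation=cv2.INTER_CUBIC)
c=cv2.resize(im[220:270,145:240],None,fx=4,fy=4,interpolation=cv2.INTER_CUBIC)
cv2.imwrite('pics/btn.png',np.hstack([np.vstack([a,c]),np.pad(b,((0,180),(0,0),(0,0)))]))
print(a.shape,b.shape,c.shape)
```

```text
open [180.5625 245.6875] 14.95 exp 16.6 [0.4257 0.245  0.1   ]
open [172.6875 243.8125] 15.7375 exp 16.6 [0.4303 0.2642 0.1   ]
A [157.1875 197.8125] 17.275 exp 17.4 [0.5423 0.3046 0.103 ]
B [204.1875 181.0625] 16.9 exp 17.4 [0.5835 0.1907 0.103 ]
B [213.9375 193.8125] 18.2125 exp 17.4 [0.5518 0.1662 0.103 ]
C [221.9375 227.3125] 18.175 exp 17.4 [0.4697 0.1454 0.103 ]
C [226.4375 229.5625] 15.6625 exp 17.4 [0.4642 0.1344 0.103 ]
L [305.5625 230.0625] 20.15 exp 20.0 [ 0.4702 -0.0608  0.013 ]
M [354.1875 239.0625] 16.2875 exp 16.1 [ 0.4465 -0.1869  0.013 ]
S [405.8125 238.4375] 9.725 exp 10.8 [ 0.4478 -0.3209  0.013 ]
call [332.8125 167.3125] 7.175 exp 8.0 [ 0.6276 -0.13    0.055 ]
call [323.0625 157.1875] 6.575 exp 8.0 [ 0.6543 -0.1054  0.055 ]
lamp [368.0625 175.5625] 3.3625002 exp 4.0 [ 0.6059 -0.2197  0.055 ]
lamp [363.9375 180.0625] 2.7625 exp 4.0 [ 0.5942 -0.2089  0.055 ]
(260, 380, 3) (280, 380, 3) (200, 380, 3)
```

View pics/btn.png

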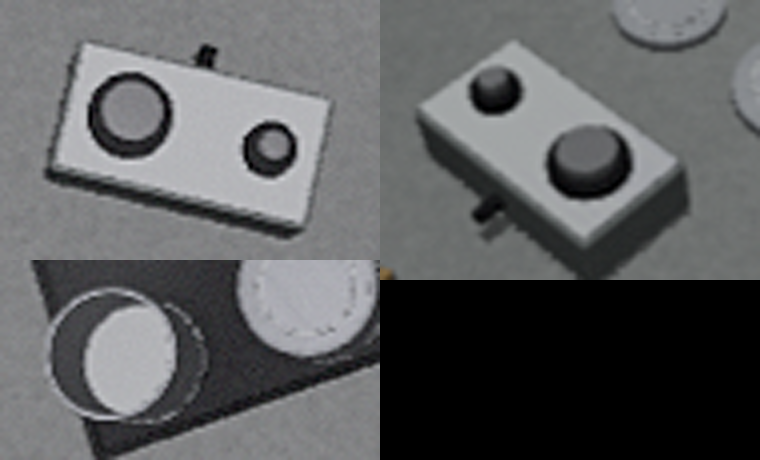

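```bash
cat >> h.py <<'E'
OPEN=np.array([.430,.264,.155]);LID=np.array([.4465,-.187,.068])
def to(*pts):
    o=r.get_obs();R,_=cv2.Rodrigues(np.array(o['orientation'],float));p=np.array(o['tcp_pos'])
    print('t',o['clock'],'tcp',p.round(4),'F',np.round(o['contact_force'],2),'w',o['grip_width'],'tilt',R[2,2]);
    for q in pts: print(q,(R.T@(np.array(q)-p)).round(4))
    return R
E
python3 - <<'E'
from h import *
# two-view triangulation of call top
P=[cam(n)[0]@np.column_stack(cam(n)[1:]) for n in('top','scene')]
for a,b in(((333.2,167.2),(222.5,226.8)),((368.0,175.8),(198.8,210.8))):
    X=cv2.triangulatePoints(P[0],P[1],np.array(a),np.array(b)).ravel();X=X[:3]/X[3];print(X.round(4),(proj('top',X)-a).round(1),(proj('scene',X)-b).round(1))
for n,p in(('open',(.43,.264,.1)),('lid',(.4465,-.187,.013))):print(n,'in scene',proj('scene',p).round(1))
print(to((.48,-.3,.26),(.5,.1,.26),(.43,.264,.26)).round(3))
E
```

```text
[ 0.6249 -0.128   0.0629] [-0.8  0.5] [-1.4 -0.2]
[ 0.6038 -0.2174  0.0567] [-0.7  0.4] [-1.1 -0.1]
open in scene [399.8 219.7]
lid in scene [240.7 189.1]
t 0.1 tcp [ 0.2432 -0.6291  0.2491] F [ 0.26  0.52 -0.26] w 0.08548576231612408 tilt -0.9999986671675455
(0.48, -0.3, 0.26) [ 0.3396 -0.2216 -0.0105]
(0.5, 0.1, 0.26) [ 0.5024 -0.5875 -0.0099]
(0.43, 0.264, 0.26) [ 0.4962 -0.7657 -0.0097]
[[ 0.933  0.36  -0.001]
 [ 0.36  -0.933  0.001]
 [-0.    -0.002 -1.   ]]
```

>>> carry_out([
  [0.04, -0.026, -0.01, 0, 0],
  [0.08, -0.052, -0.01, 0, 0],
  [0.12, -0.078, -0.01, 0, 0],
  [0.16, -0.104, -0.01, 0, 0],
  [0.2, -0.13, -0.01, 0, 0],
  [0.24, -0.156, -0.01, 0, 0],
  [0.28, -0.182, -0.01, 0, 0],
  [0.32, -0.21, -0.01, 0, 0],
])

```text
clock: 0.9
tcp_pos: [0.4668, -0.3168, 0.2598]
orientation: [-3.088, -0.575, 0.0]
contact_force: [1.1, -0.1, 0.4]
grip_width: 0.0002
gripper_force: 0.0
```

>>> carry_out([
  [0.018, -0.04, 0, 0, 0],
  [0.036, -0.08, 0, 0, 0],
  [0.054, -0.12, 0, 0, 0],
  [0.072, -0.16, 0, 0, 0],
  [0.09, -0.2, 0, 0, 0],
  [0.108, -0.24, 0, 0, 0],
  [0.126, -0.28, 0, 0, 0],
  [0.144, -0.32, 0, 0, 0],
])

```text
clock: 1.7
tcp_pos: [0.4846, 0.0336, 0.2599]
orientation: [3.088, 0.576, -0.0]
contact_force: [0.6, 0.5, 0.3]
grip_width: 0.0
gripper_force: 0.0
```

```bash
python3 -c "
from h import *
to((.43,.264,.26),OPEN);print(r.get_obs()['joints'])"
```

```text
t 1.7 tcp [0.4846 0.0336 0.2599] F [0.57 0.52 0.32] w 3.189358661546206e-05 tilt -0.9999999482396978
(0.43, 0.264, 0.26) [ 3.210e-02 -2.346e-01 -2.000e-04]
[0.43  0.264 0.155] [ 0.0321 -0.2346  0.1048]
[ 0.13203861  0.1781313  -0.36862644  1.96343071  0.07552143  1.01332018
 -1.47350448]
```

>>> carry_out([
  [0.005, -0.035, 0, 0, 0],
  [0.01, -0.07, 0, 0, 0],
  [0.015, -0.105, 0, 0, 0],
  [0.019, -0.14, 0, 0, 0],
  [0.023, -0.17, 0, 0, 0],
  [0.027, -0.2, 0, 0, 0],
  [0.03, -0.22, 0, 0, 0],
  [0.032, -0.234, 0, 0, 0],
])

```text
clock: 2.5
tcp_pos: [0.4296, 0.2635, 0.2598]
orientation: [-3.087, -0.579, 0.001]
contact_force: [-1.0, 0.0, -0.3]
grip_width: 0.0001
gripper_force: 0.0
```

Run:
```python
from h import *
to(OPEN)
for n in('scene','top'): cv2.imwrite(f'pics/{n}1.png',r.grab_frame(n)[:,:,::-1])
s=cv2.imread('pics/scene1.png');print(proj('scene',OPEN+[0,0,.105]))
t=cv2.imread('pics/top1.png')
cv2.imwrite('pics/c1.png',np.hstack([cv2.resize(x,None,fx=2,fy=2) for x in(s[80:320,310:500],t[130:370,90:280])]))
```

```text
t 2.5 tcp [0.4296 0.2635 0.2598] F [-1.01  0.04 -0.34] w 0.00010552127474135444 tilt -0.9999997827900439
[0.43  0.264 0.155] [ 0.0006 -0.0003  0.1048]
[416.33942424 169.78754781]
```

View pics/c1.png

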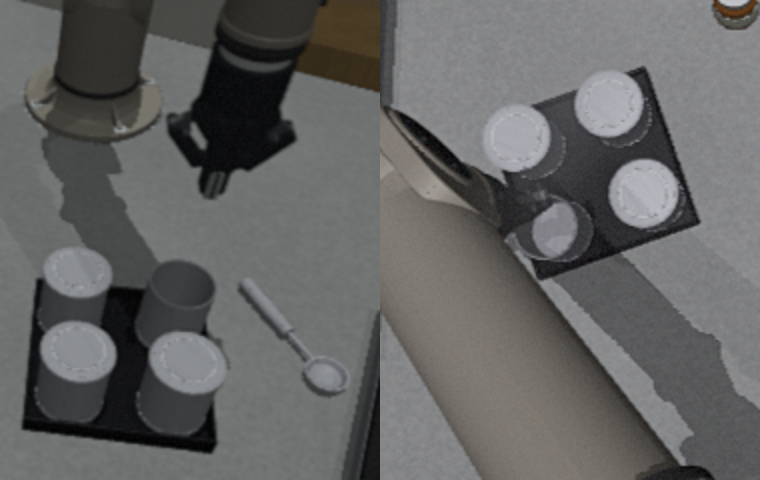

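The fingers are above and behind the open tin's rim in the scene view, with the tip at about crop (212,190) and the tin at (180,285). This matches the projection, so I'll go down and dwell.

>>> carry_out([
  [0, 0, 0.02, 0, 0],
  [0, 0, 0.04, 0, 0],
  [0, 0, 0.06, 0, 0],
  [0, 0, 0.075, 0, 0],
  [0, 0, 0.09, 0, 0],
  [0, 0, 0.1, 0, 0],
  [0, 0, 0.105, 0, 0],
  [0, 0, 0.105, 0, 0],
])

```text
clock: 3.4
tcp_pos: [0.4306, 0.2612, 0.1546]
orientation: [3.088, 0.575, -0.001]
contact_force: [0.1, 1.0, -0.4]
grip_width: -0.0002
gripper_force: 0.0
```

>>> carry_out([
  [0, 0, 0, 0, 0],
  [0, 0, 0, 0, 0],
  [0, 0, 0, 0, 0],
  [0, 0, 0, 0, 0],
  [0, 0, 0, 0, 0],
  [0, 0, 0, 0, 0],
  [0, 0, 0, 0, 0],
  [0, 0, 0, 0, 0],
])

```text
clock: 4.2
tcp_pos: [0.4306, 0.2618, 0.155]
orientation: [3.088, 0.576, -0.0]
contact_force: [-0.3, 1.2, -0.1]
grip_width: 0.0002
gripper_force: 0.0
```

Run:
```python
from h import *
to(OPEN)
s=r.grab_frame('scene')[:,:,::-1];cv2.imwrite('pics/c2.png',cv2.resize(s[100:340,300:500],None,fx=2.4,fy=2.4))
```

```text
t 4.2 tcp [0.4306 0.2618 0.155 ] F [-0.26  1.23 -0.05] w 0.0001840768280611245 tilt -0.9999999987233039
[0.43  0.264 0.155] [ 0.0003 -0.0023 -0.    ]
```

View pics/c2.png

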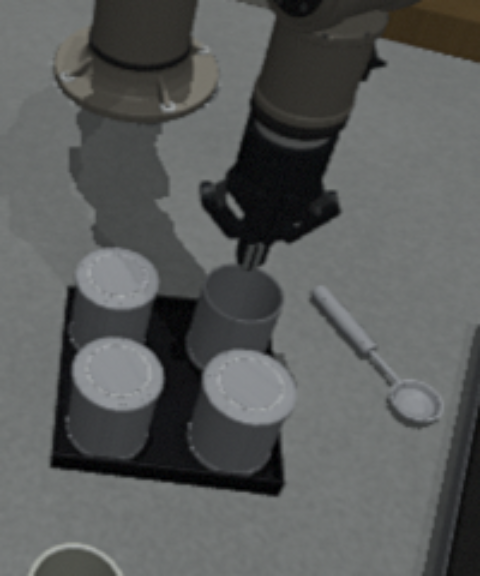

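The fingertips stand just over the open tin's mouth, at crop (250,265) with the mouth at (241,295), and clear of it. I'll finish the dwell, then go up.

>>> carry_out([
  [0, 0, 0, 0, 0],
  [0, 0, 0, 0, 0],
  [0, 0, 0, 0, 0],
  [0, 0, 0, 0, 0],
  [0, 0, 0, 0, 0],
  [0, 0, 0, 0, 0],
  [0, 0, 0, 0, 0],
  [0, 0, 0, 0, 0],
])

```text
clock: 5.05
tcp_pos: [0.4306, 0.2618, 0.155]
orientation: [3.088, 0.576, 0.0]
contact_force: [-0.1, 0.1, -0.3]
grip_width: -0.0002
gripper_force: 0.0
```

>>> carry_out([
  [0, 0, 0, 0, 0],
  [0, 0, 0, 0, 0],
  [0, 0, 0, 0, 0],
  [0, 0, 0, 0, 0],
  [0, 0, 0, 0, 0],
  [0, 0, 0, 0, 0],
  [0, 0, 0, 0, 0],
  [0, 0, 0, 0, 0],
])

```text
clock: 5.85
tcp_pos: [0.4306, 0.2618, 0.155]
orientation: [3.088, 0.576, 0.0]
contact_force: [0.5, -0.6, 0.2]
grip_width: -0.0
gripper_force: 0.0
```

>>> carry_out([
  [0, 0, -0.02, 0, 0],
  [0, 0, -0.04, 0, 0],
  [0, 0, -0.06, 0, 0],
  [0, 0, -0.08, 0, 0],
  [0, 0, -0.1, 0, 0],
  [0, 0, -0.11, 0, 0],
  [0, 0, -0.11, 0, 0],
  [0, 0, -0.11, 0, 0],
])

```text
clock: 6.65
tcp_pos: [0.4303, 0.2615, 0.2643]
orientation: [3.088, 0.576, -0.001]
contact_force: [0.4, -0.1, -0.4]
grip_width: 0.0002
gripper_force: 0.0
```

```bash
python3 -c "
from h import *
to((.48,.05,.265),(.4465,-.187,.265),LID)"
```

```text
t 6.65 tcp [0.4303 0.2615 0.2643] F [ 0.36 -0.1  -0.38] w 0.00019261004107594114 tilt -0.9999996894755311
(0.48, 0.05, 0.265) [-0.0299  0.2152 -0.0006]
(0.4465, -0.187, 0.265) [-0.1466  0.4242 -0.0005]
[ 0.4465 -0.187   0.068 ] [-0.1464  0.4241  0.1965]
```

>>> carry_out([
  [-0.004, 0.027, 0, 0, 0],
  [-0.008, 0.054, 0, 0, 0],
  [-0.012, 0.081, 0, 0, 0],
  [-0.016, 0.108, 0, 0, 0],
  [-0.02, 0.135, 0, 0, 0],
  [-0.024, 0.162, 0, 0, 0],
  [-0.028, 0.189, 0, 0, 0],
  [-0.03, 0.215, 0, 0, 0],
])

```text
clock: 7.45
tcp_pos: [0.4794, 0.0489, 0.2636]
orientation: [3.088, 0.576, -0.004]
contact_force: [-0.1, 0.9, 0.9]
grip_width: 0.0002
gripper_force: 0.0
```

>>> carry_out([
  [-0.018, 0.032, 0, 0, 0],
  [-0.036, 0.064, 0, 0, 0],
  [-0.054, 0.096, 0, 0, 0],
  [-0.072, 0.128, 0, 0, 0],
  [-0.09, 0.16, 0, 0, 0],
  [-0.105, 0.188, 0, 0, 0],
  [-0.114, 0.204, 0, 0, 0],
  [-0.117, 0.209, 0, 0, 0],
])

```text
clock: 8.25
tcp_pos: [0.445, -0.1888, 0.2636]
orientation: [-3.089, -0.57, 0.004]
contact_force: [0.4, 0.9, 0.0]
grip_width: 0.0001
gripper_force: 0.0
```

>>> carry_out([
  [0, 0, 0.02, 0, 0],
  [0, 0, 0.04, 0, 0],
  [0, 0, 0.06, 0, 0],
  [0, 0, 0.08, 0, 0],
  [0, 0, 0.095, 0, 0],
  [0, 0, 0.1, 0, 0],
  [0, 0, 0.1, 0, 0],
  [0, 0, 0.1, 0, 0],
])

```text
clock: 9.05
tcp_pos: [0.4468, -0.1863, 0.1654]
orientation: [3.088, 0.577, 0.001]
contact_force: [0.4, -0.4, -0.0]
grip_width: 0.0006
gripper_force: 0.0
```

Run:
```python
from h import *
to(LID)
s=r.grab_frame('scene')[:,:,::-1];cv2.imwrite('pics/c3.png',cv2.resize(s[60:280,130:330],None,fx=2.5,fy=2.5))
```

```text
t 9.05 tcp [ 0.4468 -0.1863  0.1654] F [ 0.38 -0.4  -0.03] w 0.0005865096861583344 tilt -0.9999998504781366
[ 0.4465 -0.187   0.068 ] [-0.0005  0.0005  0.0974]
```

View pics/c3.png

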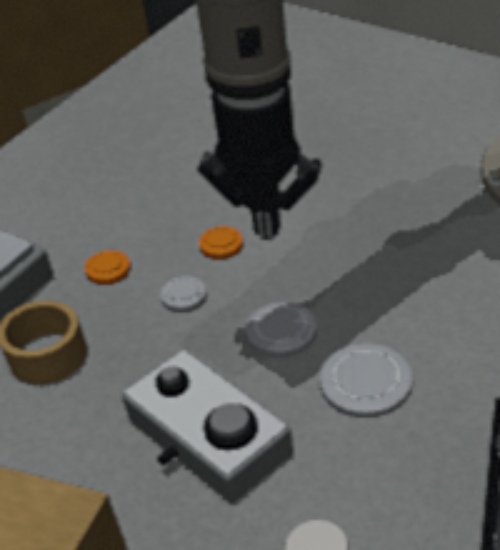

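The fingertips, at crop (265,235), hang above the middle lid at (282,327), and the gripper's shadow falls near it. I'll go down and dwell.

>>> carry_out([
  [0, 0, 0.02, 0, 0],
  [0, 0, 0.04, 0, 0],
  [0, 0, 0.06, 0, 0],
  [0, 0, 0.075, 0, 0],
  [0, 0, 0.085, 0, 0],
  [0, 0, 0.092, 0, 0],
  [0, 0, 0.096, 0, 0],
  [0, 0, 0.096, 0, 0],
])

```text
clock: 9.9
tcp_pos: [0.4465, -0.1867, 0.0691]
orientation: [3.088, 0.576, 0.0]
contact_force: [-0.0, 0.8, -0.9]
grip_width: 0.0003
gripper_force: 0.0
```

>>> carry_out([
  [0, 0, 0, 0, 0],
  [0, 0, 0, 0, 0],
  [0, 0, 0, 0, 0],
  [0, 0, 0, 0, 0],
  [0, 0, 0, 0, 0],
  [0, 0, 0, 0, 0],
  [0, 0, 0, 0, 0],
  [0, 0, 0, 0, 0],
])

```text
clock: 10.7
tcp_pos: [0.4463, -0.1867, 0.069]
orientation: [-3.088, -0.576, 0.0]
contact_force: [-0.3, 1.1, -0.1]
grip_width: 0.0002
gripper_force: 0.0
```

>>> carry_out([
  [0, 0, 0, 0, 0],
  [0, 0, 0, 0, 0],
  [0, 0, 0, 0, 0],
  [0, 0, 0, 0, 0],
  [0, 0, 0, 0, 0],
  [0, 0, 0, 0, 0],
  [0, 0, 0, 0, 0],
  [0, 0, 0, 0, 0],
])

```text
clock: 11.5
tcp_pos: [0.4463, -0.1867, 0.069]
orientation: [3.088, 0.576, 0.0]
contact_force: [0.1, -0.6, 0.3]
grip_width: -0.0001
gripper_force: 0.0
```

>>> carry_out([
  [0, 0, 0, 0, 0],
  [0, 0, 0, 0, 0],
  [0, 0, 0, 0, 0],
  [0, 0, 0, 0, 0],
  [0, 0, 0, 0, 0],
  [0, 0, 0, 0, 0],
  [0, 0, 0, 0, 0],
  [0, 0, 0, 0, 0],
])

```text
clock: 12.3
tcp_pos: [0.4463, -0.1867, 0.069]
orientation: [-3.088, -0.576, 0.0]
contact_force: [-0.7, -1.1, 0.4]
grip_width: 0.0
gripper_force: 0.0
```

>>> carry_out([
  [0, 0, -0.02, 0, 0],
  [0, 0, -0.04, 0, 0],
  [0, 0, -0.06, 0, 0],
  [0, 0, -0.08, 0, 0],
  [0, 0, -0.09, 0, 0],
  [0, 0, -0.1, 0, 0],
  [0, 0, -0.1, 0, 0],
  [0, 0, -0.1, 0, 0],
])

```text
clock: 13.1
tcp_pos: [0.446, -0.1866, 0.1685]
orientation: [-3.088, -0.576, 0.001]
contact_force: [-0.6, -0.4, -0.2]
grip_width: 0.0001
gripper_force: 0.0
```

```bash
python3 -c "
from h import *
to((.627,-.129,.168),(.627,-.129,.1))"
```

```text
t 13.1 tcp [ 0.446  -0.1866  0.1685] F [-0.6  -0.44 -0.18] w 0.00012912817254207422 tilt -0.9999998038136081
(0.627, -0.129, 0.168) [0.1896 0.0115 0.0004]
(0.627, -0.129, 0.1) [0.1896 0.0115 0.0684]
```

>>> carry_out([
  [0.03, 0.002, 0, 0, 0],
  [0.06, 0.004, 0, 0, 0],
  [0.09, 0.006, 0, 0, 0],
  [0.12, 0.008, 0, 0, 0],
  [0.15, 0.009, 0, 0, 0],
  [0.175, 0.01, 0, 0, 0],
  [0.187, 0.011, 0, 0, 0],
  [0.19, 0.011, 0, 0, 0],
])

```text
clock: 13.9
tcp_pos: [0.6278, -0.1277, 0.1678]
orientation: [-3.087, -0.578, 0.002]
contact_force: [-0.5, 1.0, -0.7]
grip_width: 0.0002
gripper_force: 0.0
```

>>> carry_out([
  [0, 0, 0.015, 0, 0],
  [0, 0, 0.03, 0, 0],
  [0, 0, 0.045, 0, 0],
  [0, 0, 0.058, 0, 0],
  [0, 0, 0.066, 0, 0],
  [0, 0, 0.07, 0, 0],
  [0, 0, 0.07, 0, 0],
  [0, 0, 0.07, 0, 0],
])

```text
clock: 14.7
tcp_pos: [0.6279, -0.1284, 0.0995]
orientation: [3.088, 0.576, 0.001]
contact_force: [0.1, 0.3, 0.4]
grip_width: 0.0001
gripper_force: 0.0
```

Run:
```python
from h import *
to((.627,-.129,.08))
s=r.grab_frame('scene')[:,:,::-1];cv2.imwrite('pics/c4.png',cv2.resize(s[120:280,140:300],None,fx=3,fy=3))
```

```text
t 14.7 tcp [ 0.6279 -0.1284  0.0995] F [0.11 0.3  0.36] w 5.810199831550289e-05 tilt -0.9999995940043805
(0.627, -0.129, 0.08) [-0.0011  0.0002  0.0195]
```

View pics/c4.png

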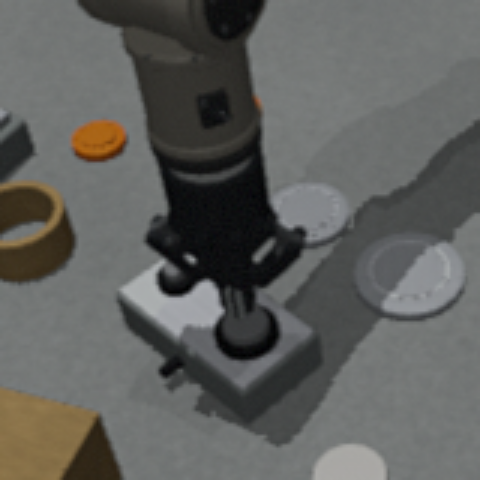

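The fingertips, at crop (238,308), stand just over the large button at (247,325), well away from the lamp button. I'll creep down.

>>> carry_out([
  [-0.001, 0, 0.004, 0, 0],
  [-0.001, 0, 0.008, 0, 0],
  [-0.001, 0, 0.012, 0, 0],
  [-0.001, 0, 0.014, 0, 0],
  [-0.001, 0, 0.016, 0, 0],
  [-0.001, 0, 0.018, 0, 0],
  [-0.001, 0, 0.02, 0, 0],
  [-0.001, 0, 0.02, 0, 0],
])

```text
clock: 15.55
tcp_pos: [0.6265, -0.1289, 0.0798]
orientation: [3.088, 0.576, -0.001]
contact_force: [-3.5, -0.3, 10.1]
grip_width: 0.0004
gripper_force: 4.6
```

>>> carry_out([
  [0, 0, 0.001, 0, 0],
  [0, 0, 0.002, 0, 0],
  [0, 0, 0.002, 0, 0],
  [0, 0, 0.002, 0, 0],
  [0, 0, 0.002, 0, 0],
  [0, 0, 0.002, 0, 0],
  [0, 0, 0.002, 0, 0],
  [0, 0, 0.002, 0, 0],
])

```text
clock: 16.35
tcp_pos: [0.6266, -0.1289, 0.0795]
orientation: [3.088, 0.576, -0.0]
contact_force: [-8.9, 0.7, 21.0]
grip_width: -0.0002
gripper_force: 11.0
```

The tool sank only 0.3 mm more while the force rose to 21 N, so the button is bottomed. I'll move clear.

>>> carry_out([
  [0, 0, -0.005, 0, 0],
  [0, 0, -0.012, 0, 0],
  [0, 0, -0.03, 0, 0],
  [0, 0, -0.05, 0, 0],
  [0, 0, -0.08, 0, 0],
  [0, 0, -0.11, 0, 0],
  [0, 0, -0.13, 0, 0],
  [0, 0, -0.14, 0, 0],
])

```text
clock: 17.15
tcp_pos: [0.6277, -0.1289, 0.2192]
orientation: [3.087, 0.576, 0.005]
contact_force: [0.6, -0.0, 0.6]
grip_width: 0.0001
gripper_force: 0.0
```

>>> carry_out([
  [0, 0, 0, 0, 0],
  [0, 0, 0, 0, 0],
  [0, 0, 0, 0, 0],
  [0, 0, 0, 0, 0],
  [0, 0, 0, 0, 0],
  [0, 0, 0, 0, 0],
  [0, 0, 0, 0, 0],
  [0, 0, 0, 0, 0],
])

```text
clock: 17.95
tcp_pos: [0.6266, -0.1288, 0.217]
orientation: [-3.088, -0.576, 0.0]
contact_force: [0.2, 0.3, 0.5]
grip_width: -0.0002
gripper_force: 0.0
```

Run:
```python
from h import *
to()
a=cv2.imread('pics/scene0.png')[185:265,165:270];b=r.grab_frame('scene')[185:265,165:270,::-1]
cv2.imwrite('pics/c5.png',cv2.resize(np.hstack([a,b]),None,fx=3.5,fy=3.5))
```

```text
t 17.95 tcp [ 0.6266 -0.1288  0.217 ] F [0.22 0.34 0.49] w -0.00023512653996209776 tilt -0.9999999996605746
```

View pics/c5.png

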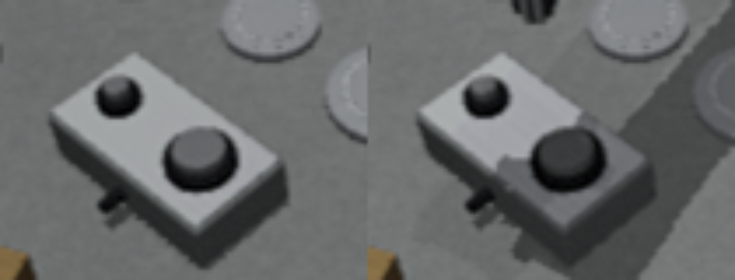

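Both buttons look as they did at the start, with the large one at (200,158) before and (568,158) now (the same spot after the 367-pixel pane offset). The tool is clear, so I'll hand in.

```bash
python3 -c "
from bench import r
print(r.hand_in())"
```

```text
the job is handed in; nothing more can be done
None
```

I pointed at the open tin and then the middle-sized lid for over two seconds each, pressed the larger button fully down and moved clear; both buttons looked out again afterwards, and I handed the job in at about 18 s (no verdict was returned).

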